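Tap three sample cups down in order on an autosampler

TASK

Register the three lidded sample cups on the autosampler tray: with the fingertips, tap lightly down on the lid of the shortest cup first, then the middle-height one, then the tallest, so that each sinks with its seat by about 1 cm (half of the seat's travel) and stays there. Touch none of them out of turn, do not press hard or push a seat to the bottom, and pick nothing up. Leave the cups standing on their seats and everything else where it is.

Things in the scene. Friction and masses are not known exactly. Their poses are not given: they have to be found in the camera images.
- tray: grey autosampler deck, fixed, 240 mm (its x) by 380 mm (its y), top 55 mm above the bench. Origin: centre of its underside on the bench; z up. Over its top stand three round seats at x = -40 mm and y = -110, 0, +110 mm
- seat_row (a point): fixed point on the tray: where the middle seat's floor is at the start (80 mm above the bench). Seats: aluminium, 57 mm across, with a 5 mm high rim that locates the cup (1.5 mm play). Each slides straight down up to 20 mm to a hard stop, has no spring return and stays where it is left; about 3 N from above moves it, a little more when fast
- cup_short: sample cup, upright steel cylinder with a flat black lid, 47 mm across and 30 mm high over all, about 80 g, standing loose on one of the three sliding seats of the tray; which seat it stands on varies. Origin: centre of its underside; z up. At the start the underside is 80 mm above the tray's origin
- cup_medium: sample cup, upright steel cylinder with a flat black lid, 47 mm across and 45 mm high over all, about 80 g, standing loose on one of the three sliding seats of the tray; which seat it stands on varies. Origin: centre of its underside; z up. At the start the underside is 80 mm above the tray's origin
- cup_tall: sample cup, upright steel cylinder with a flat black lid, 47 mm across and 60 mm high over all, about 80 g, standing loose on one of the three sliding seats of the tray; which seat it stands on varies. Origin: centre of its underside; z up. At the start the underside is 80 mm above the tray's origin
- top_short (a point): centre of the lid's top face of the shortest cup (30 mm above its underside)
- top_medium (a point): centre of the lid's top face of the middle-height cup (45 mm above its underside)
- top_tall (a point): centre of the lid's top face of the tallest cup (60 mm above its underside)
- puck: bystander: loose aluminium reference disc, 44 mm across, 18 mm high, on the tray behind the seats (+x side). Origin: centre of its underside
- jar: bystander: loose amber glass jar with white cap, 40 mm across, 50 mm high, on the tray behind the seats (+x side). Origin: centre of its underside
- bottle: bystander: loose white bottle, 60 mm across, 150 mm high, on the bench left (+y) of the tray. Origin: centre of its underside
- spatula: bystander: loose spatula, 170 mm long, lying on the bench right (-y) of the tray. Origin: under its middle; x along it
Things that resemble listed ones, but are neither listed nor needed, are in the scene too. What is shaped like the cup_tall but blue or yellow is not meant.

How it is judged:
By the outcome, as a careful person would: the job done as asked, in the order asked, and still so for the second after the job is handed in, with the robot touching nothing.
It also fails if it takes over 45 s, if anything falls off the work surface, if the arm or the gripper's body presses on something with over 40 N, if the wrist force passes 120 N, or if a joint passes its speed limit or range.

ROBOT

A 6-joint arm with a two-finger parallel gripper is mounted at the origin on the work surface. World frame = base frame: x ahead of the robot, y to its left, z up, the work surface at z = 0. Lengths are in mm, angles in rad, forces in N, time in s.
With the tool pointing down it reaches from about 150 to 775 mm from the base axis. Payload 6.1 kg.
Tool frame: the origin (TCP) lies on the centre line of the jaws, within the pads' length; the fingertips stand 22 mm ahead of it and the grasp point (between the pads) lies 3 mm ahead of it; z points along the fingers, y is the line along which they close (so a half turn about z gives the same grasp; the last joint's range is limited). The gripper opens to 85 mm and grips with 20 to 120 N. Pads are 22 mm wide; open, the fingers measure 114 mm over their backs; the gripper's body (76 mm by 85 mm) begins 54 mm behind the grasp point. The pads swing forward as they close: fully open they stand 13 mm farther back than shut.
Start: joints at [-1.3, 0.126, -0.04, 1.405, 0, 1.571], TCP at [140.433, -505.853, 253.295] pointing down, gripper open.
Joint ranges: [-2.72, 2.72], [-0.95, 1.95], [-1.27, 1.35], [-1.78, 2.02], [-1.46, 1.47], [-3.14, 3.14]. Speed limits (rad/s): [2.39, 2.39, 3.01, 3.14, 3.14, 3.14].

INTERFACE

Orientations are given as a unit quaternion [w, x, y, z].
In Python, from rig import arm gives the robot as it stands. The module is installed in compiled form; this text tells all that it offers.
- The arm moves only by the tool carry_out, never from a script. Its argument "deltas" is a list of rows, each an object with "jaw": the closure, from 0 (fully open) to 1 (shut); "xyz": the shift along the tool's x, y, z in units of 0.4 m (1.0 is 0.4 m), a list of three; "delta_rot": the turn, a rotation vector about the tool's x, y, z in units of 360 degrees (1.0 is 360 degrees), a list of three. In form: [{"jaw": jaw, "xyz": [x, y, z], "delta_rot": [rx, ry, rz]}, ...]. A call has 1 to 5 rows; each row is the pose to reach, as a shift and turn from the pose commanded when the call began, along the tool's axes at that moment, turning the shorter way round; what a row does not reach only later rows make up. A row lasts 1/10 s, in which the tool goes at most 50 mm and 8.59 degrees, less where a joint would pass 70% of its speed; a pose out of reach is approached as far as the arm can. A call with a number of a shift or a turn outside -1 to 1 is refused whole. A call with a gripper value outside its range is refused whole. The fingers move at their own pace and stop on an object; the grip force is fixed at half the most. Time passes only in rows, so rows that repeat a pose let the fingers close. It gives the time, the measured TCP pose, the force, the opening and the grip force at its end, in the units of the state.
- arm.observe(): the state, without advancing time (a new reading comes with each control period).
- arm.get_image(name): name is "side" or "top" or "wrist"; returns the picture (480x640x3 uint8, red, green, blue); there is no depth.
- arm.calibration(name): a dict with "intrinsics" (3x3 intrinsics, pixels), "extrinsics" (4x4, takes a point from camera to world coordinates). Camera axes: x right, y down, z forward; pixel columns grow to the right and rows downward; lengths in mm; the calibration is good to about 2 mm. A picture is of the moment at which its call begins: read the wrist's pose just before it. calibration takes no time and is no camera call; for the wrist camera it gives the pose at the moment of the call.
- arm.close_job(): hands the job in; it is judged then, once.
The state is a dict: "time": time; "qpos": joint angles; "joint_vel": joint speeds; "joint_torque": joint torques, N m; "tcp_pos": TCP position; "orientation": TCP orientation; "wrist_force": force on the tool from outside, world axes, zero at the start; "moment": the same for the moment, N m; "opening": finger opening in mm; "gripper_force": force on a finger pad.
Only numpy, scipy, OpenCV 4.12 (cv2) and the standard library are available. Lean on these libraries where they do the work, as an engineer would, in place of code of your own. Each camera call takes 0.05 s, during which the arm holds its last target. There are 200 camera calls.

## Working session

There is one attempt and no reset: what is moved stays moved. The work goes in short steps, Python scripts to look and compute and a tool call to move; the robot and the scene stay as the last step left them, time stands still between calls to the robot, and variables do not carry over. Pictures are saved under pics/ and viewed, at most 10 in all, crops included, and the job is handed in when it is done.

Besides the shell and the picture viewer there is one more tool, called after ">>>" by a JSON object that holds its "method" and its "body", one argument or row to a line. carry_out: Moves the arm, as the interface text tells. Shifts and turns lie within -1 to 1; 1 stands for 0.4 m of shift or 360 degrees of turn. Its arguments: {"type":"object","properties":{"deltas":{"type":"array","items":{"type":"object","properties":{"jaw":{"type":"number"},"xyz":{"type":"array","items":{"type":"number"}},"delta_rot":{"type":"array","items":{"type":"number"}}}}}},"required":["deltas"]}

```bash
mkdir -p pics
python3 - <<'E'
from rig import arm
import cv2,numpy as np
s=arm.observe();print(s)
for n in("top","side"):
    cv2.imwrite(f"pics/{n}0.png",arm.get_image(n)[:,:,::-1]);c=arm.calibration(n);print(n,np.round(c["intrinsics"],1).tolist(),np.round(c["extrinsics"],4).tolist())
E
```

```text
{'time': 0.0, 'qpos': array([-1.29997577e+00,  1.26387167e-01, -4.05895137e-02,  1.40540063e+00,
       -4.52887770e-05,  1.57080157e+00]), 'joint_vel': array([ 9.09762630e-04, -2.91220975e-03, -4.87628746e-04, -7.02917686e-04,
        9.53298817e-06, -4.44975591e-04]), 'joint_torque': array([ 2.16474677e-03, -4.35915291e+01,  3.52924061e+01,  1.72284641e-02,
        1.14626537e-04,  6.42310866e-06]), 'tcp_pos': array([ 140.33958615, -505.51635112,  252.53314872]), 'orientation': array([-7.80200266e-04,  9.90846070e-01,  1.34994221e-01, -1.29153295e-04]), 'wrist_force': array([-0.80674256,  0.63197302,  0.19845612]), 'moment': array([0.0065176 , 0.0201334 , 0.06509485]), 'gripper_force': 0.0, 'opening': 85.19781606871622}
top [[470.4, 0.0, 313.2], [0.0, 470.4, 242.3], [0.0, 0.0, 1.0]] [[-0.0063, -0.9817, 0.1904, 392.2594], [-0.9998, 0.0094, 0.0157, -15.2442], [-0.0172, -0.1902, -0.9816, 1127.3036], [0.0, 0.0, 0.0, 1.0]]
side [[478.0, 0.0, 322.2], [0.0, 478.0, 240.1], [0.0, 0.0, 1.0]] [[0.9041, -0.2106, 0.3719, 214.0372], [-0.4271, -0.4766, 0.7684, -721.75], [0.0154, -0.8535, -0.5208, 589.5349], [0.0, 0.0, 0.0, 1.0]]
```

View pics/top0.png

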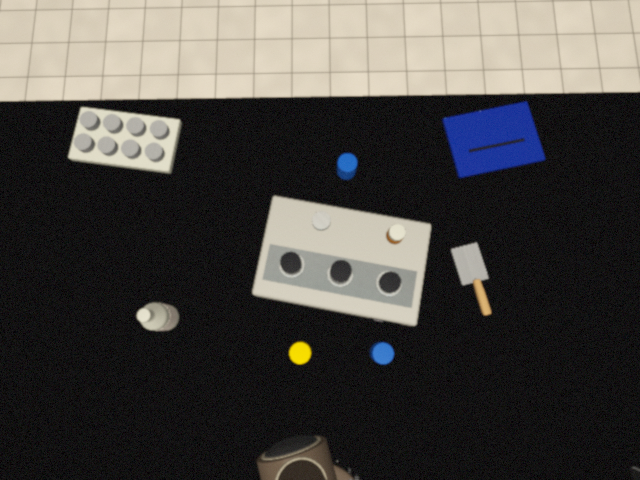

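View pics/side0.png

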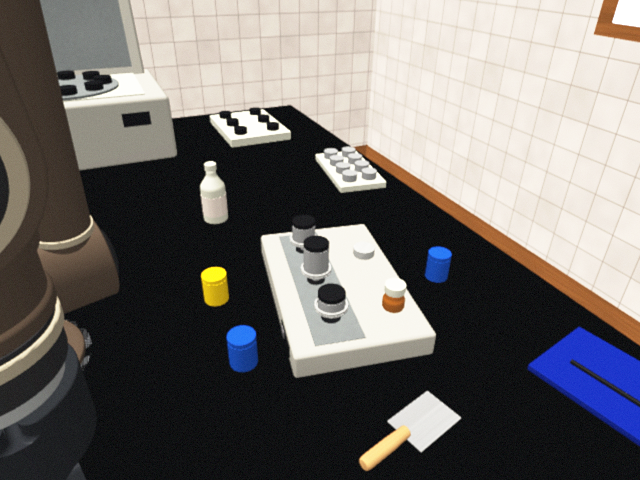

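Side picture: the candidates are three black-lidded steel cups at about (331,300), (316,250) and (303,230). The yellow cup at (215,287) and the blue ones at (242,348) and (438,265) stand on the bench and are decoys. In the top view the cups are at (390,282), (341,271) and (291,263). I'll check this in one crop and measure the lids.

```bash
cat > h.py <<'E'
from rig import arm
import cv2,numpy as np
def ray(n,uv,z):
    c=arm.calibration(n);K,E=c["intrinsics"],c["extrinsics"]
    d=E[:3,:3]@np.linalg.inv(K)@[*uv,1];o=E[:3,3];return o+d*(z-o[2])/d[2]
def proj(n,p):
    c=arm.calibration(n);q=np.linalg.inv(c["extrinsics"])@[*p,1];q=c["intrinsics"]@q[:3];return q[:2]/q[2]
E
python3 - <<'E'
from h import *
t=cv2.imread("pics/top0.png");s=cv2.imread("pics/side0.png")
def blobs(im,x0,x1,y0,y1,th):
    m=(im.max(2)<th).astype(np.uint8)
    n,l,st,c=cv2.connectedComponentsWithStats(m[y0:y1,x0:x1])
    return [(c[i]+[x0,y0],st[i].tolist()) for i in range(1,n) if 60<st[i,4]<900]
for c,st in blobs(t,270,412,248,300,85): print("top",c.round(1),st[2:],[ray("top",c,z).round(1).tolist()[:2] for z in(110,125,140)])
for c,st in blobs(s,285,350,212,312,60): print("side",c.round(1),st[2:],[ray("side",c,z).round(1).tolist()[:2] for z in(110,125,140)])
for nm,uv in dict(A=(274,197),B=(431,222),C=(416,325),D=(253,296)).items(): print(nm,ray("top",uv,55).round(0))
a=cv2.resize(t[245:305,265:415],None,fx=5,fy=5,interpolation=cv2.INTER_CUBIC)
b=cv2.resize(s[212:322,270:360],None,fx=2.6,fy=2.6,interpolation=cv2.INTER_CUBIC)
o=np.zeros((590,750,3),np.uint8);o[:300]=a;o[302:302+b.shape[0],:b.shape[1]]=b
cv2.imwrite("pics/c1.png",o)
E
```

```text
top [290.4 262.2] [20, 21, 328] [[545.7, 51.3], [543.5, 50.3], [541.2, 49.3]]
top [340.4 270.7] [20, 21, 340] [[526.1, -57.7], [524.1, -57.1], [522.1, -56.5]]
top [389.7 281.7] [21, 20, 320] [[501.3, -163.7], [499.7, -161.5], [498.1, -159.3]]
side [315.7 243.7] [24, 16, 322] [[539.3, -21.3], [529.1, -43.2], [519.0, -65.1]]
side [331.2 293.6] [27, 20, 442] [[498.2, -171.4], [489.3, -188.7], [480.5, -205.9]]
A [710.  94.  55.]
B [ 646. -273.   55.]
C [ 410. -227.   55.]
D [477. 140.  55.]
```

View pics/c1.png

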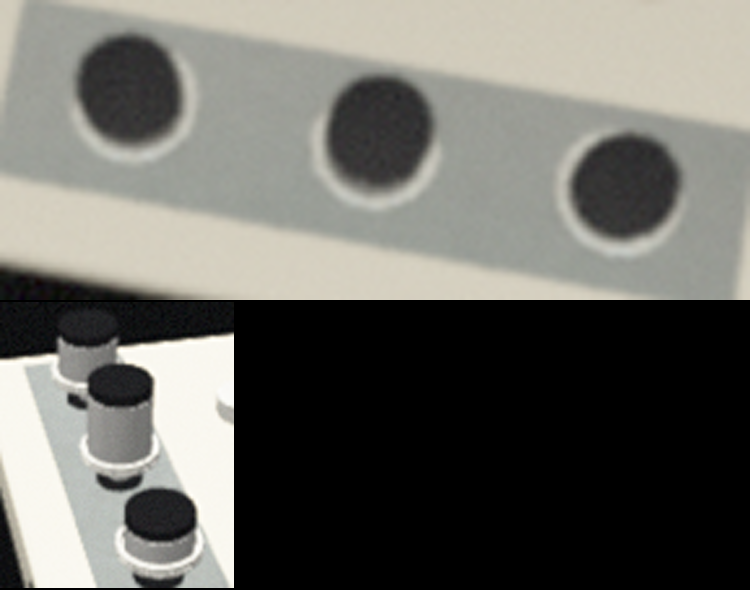

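The crop shows the short cup in the right seat (390,282), at about (501,-163,110). The tall cup is in the middle (340,271), at (522,-57,140), and the medium one on the left (290,262), at (543,50,125). The spacing comes out at about 109 mm against the stated 110, so the heights are assigned correctly. Next I shut the jaws and move towards the short cup, staying high.

>>> {"method": "carry_out", "body": {
  "deltas": [
    {"jaw":1,"xyz":[0.1,-0.055,0],"delta_rot":[0,0,0]},
    {"jaw":1,"xyz":[0.2,-0.11,0],"delta_rot":[0,0,0]},
    {"jaw":1,"xyz":[0.31,-0.165,0],"delta_rot":[0,0,0]},
    {"jaw":1,"xyz":[0.42,-0.22,0],"delta_rot":[0,0,0]},
    {"jaw":1,"xyz":[0.53,-0.28,0],"delta_rot":[0,0,0]}
  ]
}}

```text
time: 0.6
tcp_pos: [315.6, -339.8, 253.0]
orientation: [-0.0, 0.991, 0.135, -0.0]
wrist_force: [1.3, -0.4, 0.3]
opening: 12.6
gripper_force: 0.0
```

>>> {"method": "carry_out", "body": {
  "deltas": [
    {"jaw":1,"xyz":[0.11,-0.06,0],"delta_rot":[0,0,0]},
    {"jaw":1,"xyz":[0.22,-0.12,0],"delta_rot":[0,0,0]},
    {"jaw":1,"xyz":[0.33,-0.18,0],"delta_rot":[0,0,0]},
    {"jaw":1,"xyz":[0.44,-0.24,0],"delta_rot":[0,0,0]},
    {"jaw":1,"xyz":[0.5,-0.27,0],"delta_rot":[0,0,0]}
  ]
}}

```text
time: 1.1
tcp_pos: [480.3, -181.0, 252.8]
orientation: [-0.0, 0.991, 0.136, -0.0]
wrist_force: [0.3, -1.1, -0.5]
opening: 0.1
gripper_force: 0.0
```

```bash
cat >> h.py <<'E'
from scipy.spatial.transform import Rotation as Ro
def to(p):
    s=arm.observe();w,x,y,z=s["orientation"];R=Ro.from_quat([x,y,z,w])
    print("t",round(s["time"],2),"tcp",s["tcp_pos"].round(2),"F",s["wrist_force"].round(2),"open",round(s["opening"],1),"zaxis",R.as_matrix()[:,2].round(3))
    if p is not None: print("delta",(R.inv().apply(np.array(p)-s["tcp_pos"])/400).round(4))
E
python3 -c "
from h import *
to((501,-163,180))"
```

```text
t 1.1 tcp [ 480.33 -180.99  252.76] F [ 0.35 -1.07 -0.52] open 0.1 zaxis [-0.     0.001 -1.   ]
delta [ 0.0619 -0.0292  0.1819]
```

>>> {"method": "carry_out", "body": {
  "deltas": [
    {"jaw":1,"xyz":[0.03,-0.015,0.05],"delta_rot":[0,0,0]},
    {"jaw":1,"xyz":[0.06,-0.03,0.1],"delta_rot":[0,0,0]},
    {"jaw":1,"xyz":[0.062,-0.03,0.15],"delta_rot":[0,0,0]},
    {"jaw":1,"xyz":[0.062,-0.03,0.15],"delta_rot":[0,0,0]},
    {"jaw":1,"xyz":[0.062,-0.03,0.15],"delta_rot":[0,0,0]}
  ]
}}

```text
time: 1.6
tcp_pos: [498.8, -165.5, 193.2]
orientation: [-0.0, 0.991, 0.135, -0.001]
wrist_force: [-0.1, -0.9, 0.3]
opening: 0.5
gripper_force: 0.0
```

Run:
```python
from h import *
to((501,-163,142))
p=arm.observe()["tcp_pos"]
print("tip px expected",proj("side",p+[0,0,-22]),proj("side",p+[0,0,-35]))
s=arm.get_image("side")[:,:,::-1];s=s[180:330,255:405]
t=arm.get_image("wrist")[:,:,::-1]
o=np.hstack([cv2.resize(s,(450,450),interpolation=cv2.INTER_CUBIC),cv2.resize(t,(350,262))[:, :] if 0 else np.zeros((450,350,3),np.uint8)])
o[:262,450:]=cv2.resize(t,(350,262));cv2.imwrite("pics/c2.png",o)
```

```text
t 1.6 tcp [ 498.79 -165.49  193.24] F [-0.06 -0.91  0.27] open 0.5 zaxis [-0.001  0.    -1.   ]
delta [ 0.0071 -0.0044  0.1281]
tip px expected [330.77823757 260.41546533] [330.5753534 267.2316214]
```

View pics/c2.png

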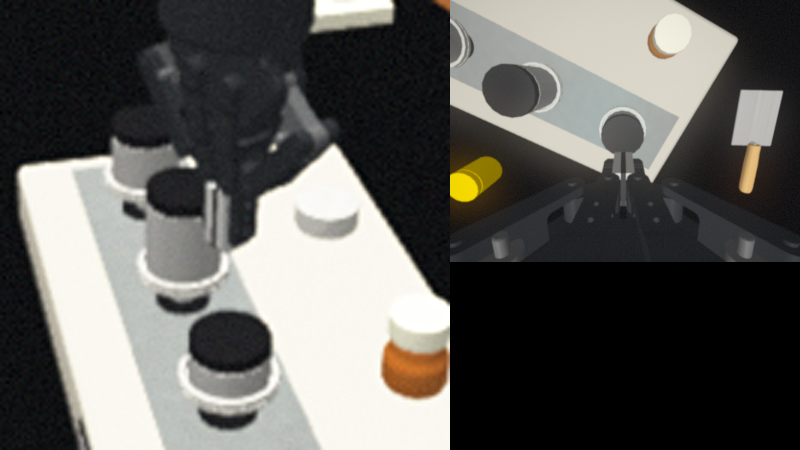

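The tip appears at about (331,262), which fits 22 mm ahead of the TCP. It is over the short cup. Now I descend to just above its lid.

>>> {"method": "carry_out", "body": {
  "deltas": [
    {"jaw":1,"xyz":[0.007,-0.004,0.05],"delta_rot":[0,0,0]},
    {"jaw":1,"xyz":[0.007,-0.004,0.09],"delta_rot":[0,0,0]},
    {"jaw":1,"xyz":[0.007,-0.004,0.12],"delta_rot":[0,0,0]},
    {"jaw":1,"xyz":[0.007,-0.004,0.135],"delta_rot":[0,0,0]},
    {"jaw":1,"xyz":[0.007,-0.004,0.135],"delta_rot":[0,0,0]}
  ]
}}

```text
time: 2.2
tcp_pos: [501.2, -163.4, 139.1]
orientation: [-0.0, 0.991, 0.135, -0.0]
wrist_force: [-0.3, -0.6, 0.4]
opening: -0.1
gripper_force: 0.0
```

>>> {"method": "carry_out", "body": {
  "deltas": [
    {"jaw":1,"xyz":[0,0,0],"delta_rot":[0,0,0]},
    {"jaw":1,"xyz":[0,0,0],"delta_rot":[0,0,0]},
    {"jaw":1,"xyz":[0,0,0],"delta_rot":[0,0,0]}
  ]
}}

```text
time: 2.5
tcp_pos: [501.8, -163.4, 140.0]
orientation: [0.0, 0.991, 0.135, 0.001]
wrist_force: [-0.4, 0.6, 0.9]
opening: 0.2
gripper_force: 0.0
```

```bash
python3 -c "
from h import *
to((501,-163,132))"
```

```text
t 2.5 tcp [ 501.8  -163.37  139.99] F [-0.41  0.57  0.93] open 0.2 zaxis [ 0.001 -0.    -1.   ]
delta [-0.0017 -0.0014  0.02  ]
```

>>> {"method": "carry_out", "body": {
  "deltas": [
    {"jaw":1,"xyz":[0,0,0.005],"delta_rot":[0,0,0]},
    {"jaw":1,"xyz":[0,0,0.01],"delta_rot":[0,0,0]},
    {"jaw":1,"xyz":[0,0,0.01],"delta_rot":[0,0,0]}
  ]
}}

```text
time: 2.8
tcp_pos: [501.3, -163.2, 134.9]
orientation: [-0.0, 0.991, 0.135, -0.0]
wrist_force: [-0.3, 0.6, -0.4]
opening: 0.2
gripper_force: 0.0
```

>>> {"method": "carry_out", "body": {
  "deltas": [
    {"jaw":1,"xyz":[0,0,0.005],"delta_rot":[0,0,0]},
    {"jaw":1,"xyz":[0,0,0.005],"delta_rot":[0,0,0]}
  ]
}}

```text
time: 3.0
tcp_pos: [501.3, -163.2, 133.0]
orientation: [-0.0, 0.991, 0.135, -0.0]
wrist_force: [0.1, -0.5, 0.2]
opening: -0.0
gripper_force: 0.0
```

>>> {"method": "carry_out", "body": {
  "deltas": [
    {"jaw":1,"xyz":[0,0,0.005],"delta_rot":[0,0,0]},
    {"jaw":1,"xyz":[0,0,0.005],"delta_rot":[0,0,0]}
  ]
}}

```text
time: 3.2
tcp_pos: [501.5, -163.3, 131.2]
orientation: [0.0, 0.991, 0.135, 0.0]
wrist_force: [0.3, -0.3, 1.0]
opening: -0.3
gripper_force: 0.0
```

>>> {"method": "carry_out", "body": {
  "deltas": [
    {"jaw":1,"xyz":[0,0,0.005],"delta_rot":[0,0,0]},
    {"jaw":1,"xyz":[0,0,0.005],"delta_rot":[0,0,0]}
  ]
}}

```text
time: 3.4
tcp_pos: [501.5, -163.3, 129.3]
orientation: [0.0, 0.991, 0.135, 0.0]
wrist_force: [1.0, 0.4, 1.3]
opening: -0.1
gripper_force: 0.4
```

>>> {"method": "carry_out", "body": {
  "deltas": [
    {"jaw":1,"xyz":[0,0,0.005],"delta_rot":[0,0,0]},
    {"jaw":1,"xyz":[0,0,0.005],"delta_rot":[0,0,0]}
  ]
}}

```text
time: 3.6
tcp_pos: [501.5, -163.3, 127.2]
orientation: [0.0, 0.991, 0.135, 0.0]
wrist_force: [0.3, -0.1, 0.4]
opening: 0.1
gripper_force: 0.5
```

```bash
cat >> h.py <<'E'
P={"short":(501,-163,110),"tall":(522.4,-56.7,140),"medium":(543.5,50.3,125)}
def sink(im,k,n=15):
    "pixel drop of a cup's lower body and rim in the side view vs start, in mm"
    a=cv2.imread("pics/side0.png");b=im[:,:,::-1]
    x,y,_=P[k];u,v=proj("side",(x,y,82)).round().astype(int)
    w,h=17,8
    T=a[v-h:v+h+1,u-w:u+w+1]
    up=lambda i:cv2.resize(i,None,fx=8,fy=8,interpolation=cv2.INTER_CUBIC)
    S=b[v-h-4:v+h+13,u-w-4:u+w+5]
    r=cv2.matchTemplate(up(S),up(T),cv2.TM_CCOEFF_NORMED);_,m,_,l=cv2.minMaxLoc(r)
    ex=np.linalg.norm(proj("side",(x,y,72))-proj("side",(x,y,82)))/10
    print(k,"score",round(m,3),"du,dv",l[0]/8-4,l[1]/8-4,"sink mm",round((l[1]/8-4)/ex,1))
E
python3 - <<'E'
from h import *
to(None)
s=arm.get_image("side")
for k in P: sink(s,k)
o=np.hstack([cv2.resize(i[215:335,270:400],(390,360),interpolation=cv2.INTER_CUBIC) for i in(cv2.imread("pics/side0.png"),s[:,:,::-1])])
cv2.imwrite("pics/c3.png",o)
E
```

```text
t 3.6 tcp [ 501.5  -163.26  127.18] F [ 0.3  -0.06  0.4 ] open 0.1 zaxis [ 0. -0. -1.]
short score 0.991 du,dv -0.125 2.375 sink mm 5.1
tall score 0.437 du,dv 0.375 0.0 sink mm 0.0
medium score 0.722 du,dv -0.125 -0.125 sink mm -0.3
```

View pics/c3.png

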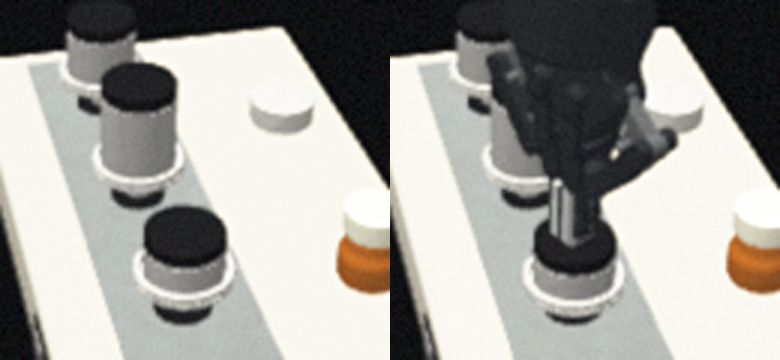

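The picture shows the tip on the short cup's lid at about (330,292). The cup has sunk 5.1 mm, which fits the tip height of 105.2. It needs 5 mm more.

>>> {"method": "carry_out", "body": {
  "deltas": [
    {"jaw":1,"xyz":[0,0,0.004],"delta_rot":[0,0,0]},
    {"jaw":1,"xyz":[0,0,0.008],"delta_rot":[0,0,0]},
    {"jaw":1,"xyz":[0,0,0.011],"delta_rot":[0,0,0]},
    {"jaw":1,"xyz":[0,0,0.011],"delta_rot":[0,0,0]},
    {"jaw":1,"xyz":[0,0,0.011],"delta_rot":[0,0,0]}
  ]
}}

```text
time: 4.15
tcp_pos: [501.4, -163.2, 122.7]
orientation: [-0.0, 0.991, 0.135, -0.0]
wrist_force: [0.4, 0.2, 0.2]
opening: 0.1
gripper_force: 0.2
```

Run:
```python
from h import *
to((501,-163,122))
sink(arm.get_image("side"),"short")
```

```text
t 4.15 tcp [ 501.44 -163.24  122.66] F [0.39 0.17 0.19] open 0.1 zaxis [-0.  0. -1.]
delta [-0.0009 -0.0009  0.0016]
short score 0.99 du,dv -0.125 4.375 sink mm 9.4
```

>>> {"method": "carry_out", "body": {
  "deltas": [
    {"jaw":1,"xyz":[0,0,0.0015],"delta_rot":[0,0,0]},
    {"jaw":1,"xyz":[0,0,0.0015],"delta_rot":[0,0,0]},
    {"jaw":1,"xyz":[0,0,-0.02],"delta_rot":[0,0,0]},
    {"jaw":1,"xyz":[0,0,-0.11],"delta_rot":[0,0,0]},
    {"jaw":1,"xyz":[0,0,-0.22],"delta_rot":[0,0,0]}
  ]
}}

```text
time: 4.7
tcp_pos: [500.2, -162.9, 210.5]
orientation: [-0.001, 0.991, 0.135, -0.002]
wrist_force: [0.6, 0.3, 0.5]
opening: 0.2
gripper_force: 0.0
```

>>> {"method": "carry_out", "body": {
  "deltas": [
    {"jaw":1,"xyz":[0,0,0],"delta_rot":[0,0,0]},
    {"jaw":1,"xyz":[0,0,0],"delta_rot":[0,0,0]}
  ]
}}

```text
time: 4.9
tcp_pos: [502.1, -163.5, 212.3]
orientation: [0.001, 0.991, 0.135, 0.001]
wrist_force: [0.5, 0.3, -0.4]
opening: -0.3
gripper_force: 0.0
```

Run:
```python
from h import *
to((543.5,50.3,200))
s=arm.get_image("side")
for k in P: sink(s,k)
```

```text
t 4.9 tcp [ 502.08 -163.46  212.27] F [ 0.5   0.34 -0.43] open -0.3 zaxis [ 0.003 -0.001 -1.   ]
delta [ 0.2427 -0.4873  0.0305]
short score 0.991 du,dv -0.25 4.625 sink mm 9.9
tall score 0.998 du,dv 0.0 0.0 sink mm 0.0
medium score 0.999 du,dv 0.0 0.0 sink mm 0.0
```

Short is at 9.9 mm and the other two are unmoved. Next is the medium cup.

>>> {"method": "carry_out", "body": {
  "deltas": [
    {"jaw":1,"xyz":[0.04,-0.08,0],"delta_rot":[0,0,0]},
    {"jaw":1,"xyz":[0.09,-0.18,0],"delta_rot":[0,0,0]},
    {"jaw":1,"xyz":[0.14,-0.28,0],"delta_rot":[0,0,0]},
    {"jaw":1,"xyz":[0.19,-0.38,0],"delta_rot":[0,0,0]},
    {"jaw":1,"xyz":[0.243,-0.487,0],"delta_rot":[0,0,0]}
  ]
}}

```text
time: 5.45
tcp_pos: [542.2, 51.9, 209.2]
orientation: [0.0, 0.991, 0.135, -0.001]
wrist_force: [0.5, 0.5, -0.1]
opening: -0.0
gripper_force: 0.0
```

>>> {"method": "carry_out", "body": {
  "deltas": [
    {"jaw":1,"xyz":[0,0,0],"delta_rot":[0,0,0]},
    {"jaw":1,"xyz":[0,0,0],"delta_rot":[0,0,0]},
    {"jaw":1,"xyz":[0,0,0],"delta_rot":[0,0,0]},
    {"jaw":1,"xyz":[0,0,0],"delta_rot":[0,0,0]}
  ]
}}

```text
time: 5.85
tcp_pos: [542.6, 49.2, 210.5]
orientation: [0.0, 0.991, 0.134, -0.0]
wrist_force: [0.2, -0.3, 0.4]
opening: -0.2
gripper_force: 0.0
```

Run:
```python
from h import *
to((543.5,50.3,153))
```

```text
t 5.85 tcp [542.61  49.22 210.48] F [ 0.23 -0.29  0.37] open -0.2 zaxis [-0.001 -0.    -1.   ]
delta [ 0.003  -0.002   0.1437]
```

>>> {"method": "carry_out", "body": {
  "deltas": [
    {"jaw":1,"xyz":[0.003,-0.002,0.05],"delta_rot":[0,0,0]},
    {"jaw":1,"xyz":[0.003,-0.002,0.1],"delta_rot":[0,0,0]},
    {"jaw":1,"xyz":[0.003,-0.002,0.13],"delta_rot":[0,0,0]},
    {"jaw":1,"xyz":[0.003,-0.002,0.14],"delta_rot":[0,0,0]},
    {"jaw":1,"xyz":[0.003,-0.002,0.14],"delta_rot":[0,0,0]}
  ]
}}

```text
time: 6.35
tcp_pos: [543.6, 51.0, 154.6]
orientation: [-0.0, 0.991, 0.135, -0.0]
wrist_force: [0.6, -1.7, -0.2]
opening: 0.0
gripper_force: 0.0
```

>>> {"method": "carry_out", "body": {
  "deltas": [
    {"jaw":1,"xyz":[0,0,0],"delta_rot":[0,0,0]},
    {"jaw":1,"xyz":[0,0,0],"delta_rot":[0,0,0]},
    {"jaw":1,"xyz":[0,0,0],"delta_rot":[0,0,0]}
  ]
}}

```text
time: 6.65
tcp_pos: [544.3, 51.6, 155.7]
orientation: [0.0, 0.991, 0.135, 0.001]
wrist_force: [-0.5, 0.3, 0.3]
opening: 0.1
gripper_force: 0.0
```

>>> {"method": "carry_out", "body": {
  "deltas": [
    {"jaw":1,"xyz":[0,0,0.004],"delta_rot":[0,0,0]},
    {"jaw":1,"xyz":[0,0,0.008],"delta_rot":[0,0,0]},
    {"jaw":1,"xyz":[0,0,0.012],"delta_rot":[0,0,0]},
    {"jaw":1,"xyz":[0,0,0.016],"delta_rot":[0,0,0]},
    {"jaw":1,"xyz":[0,0,0.02],"delta_rot":[0,0,0]}
  ]
}}

```text
time: 7.15
tcp_pos: [543.9, 51.6, 146.8]
orientation: [-0.0, 0.991, 0.135, -0.0]
wrist_force: [-0.2, -1.6, 3.1]
opening: 0.1
gripper_force: 1.5
```

Run:
```python
from h import *
to((543.5,50.3,142))
s=arm.get_image("side")
for k in P: sink(s,k)
```

```text
t 7.15 tcp [543.93  51.57 146.75] F [-0.21 -1.55  3.12] open 0.1 zaxis [-0.  0. -1.]
delta [-0.0019  0.0028  0.0119]
short score 0.991 du,dv -0.25 4.625 sink mm 9.9
tall score 0.998 du,dv 0.0 0.0 sink mm 0.0
medium score 0.997 du,dv 0.0 0.0 sink mm 0.0
```

>>> {"method": "carry_out", "body": {
  "deltas": [
    {"jaw":1,"xyz":[0,0,0.004],"delta_rot":[0,0,0]},
    {"jaw":1,"xyz":[0,0,0.008],"delta_rot":[0,0,0]},
    {"jaw":1,"xyz":[0,0,0.012],"delta_rot":[0,0,0]},
    {"jaw":1,"xyz":[0,0,0.016],"delta_rot":[0,0,0]},
    {"jaw":1,"xyz":[0,0,0.016],"delta_rot":[0,0,0]}
  ]
}}

```text
time: 7.7
tcp_pos: [543.9, 51.5, 140.2]
orientation: [0.0, 0.991, 0.135, -0.0]
wrist_force: [0.8, 0.1, 0.9]
opening: 0.2
gripper_force: 0.5
```

Run:
```python
from h import *
to((543.5,50.3,137))
s=arm.get_image("side")
for k in P: sink(s,k)
```

```text
t 7.7 tcp [543.93  51.51 140.23] F [0.83 0.11 0.86] open 0.2 zaxis [-0. -0. -1.]
delta [-0.0018  0.0026  0.0081]
short score 0.99 du,dv -0.125 4.625 sink mm 9.9
tall score 0.998 du,dv 0.0 0.0 sink mm 0.0
medium score 0.913 du,dv -0.25 0.375 sink mm 0.9
```

```bash
sed -i 's/    T=a\[/    if k=="medium": w=8;u=294\n    T=a[/' h.py
python3 - <<'E'
from h import *
s=arm.get_image("side");print(proj("side",(543.5,50.3,82)))
sink(s,"medium");sink(cv2.imread("pics/side0.png")[:,:,::-1],"medium")
E
```

```text
[302.88081966 238.06602575]
medium score 0.77 du,dv -1.125 0.125 sink mm 0.3
medium score 0.999 du,dv 0.0 0.0 sink mm 0.0
```

Run:
```python
from h import *
s=arm.get_image("side")[:,:,::-1]
o=np.hstack([cv2.resize(i[210:260,280:330],(400,400),interpolation=cv2.INTER_CUBIC) for i in(cv2.imread("pics/side0.png"),s)])
cv2.imwrite("pics/c4.png",o);to(None)
```

```text
t 7.85 tcp [543.93  51.54 140.24] F [0.62 0.38 0.58] open -0.1 zaxis [-0.  0. -1.]
```

View pics/c4.png

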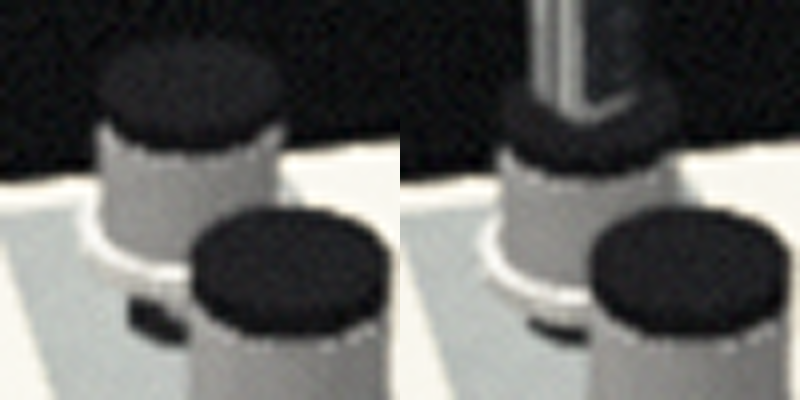

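The cup's lid edge and rim have both moved down about 3.3 px, so the seat is moving. I'll measure it on the lid/body edge, well inside the cup.

```bash
cat >> h.py <<'E'
def sinkm(im,box=(294,304,225,233)):
    x0,x1,y0,y1=box;a=cv2.imread("pics/side0.png");b=im[:,:,::-1]
    up=lambda i:cv2.resize(i,None,fx=8,fy=8,interpolation=cv2.INTER_CUBIC)
    r=cv2.matchTemplate(up(b[y0-2:y1+9,x0-1:x1+1]),up(a[y0:y1,x0:x1]),cv2.TM_CCOEFF_NORMED);_,m,_,l=cv2.minMaxLoc(r)
    ex=(proj("side",(543.5,50.3,90))-proj("side",(543.5,50.3,100)))[1]/10
    print("medium",round(m,3),l[0]/8-1,l[1]/8-2,"mm",round((l[1]/8-2)/ex,1))
E
python3 - <<'E'
from h import *
s=arm.get_image("side")
for b in ((294,304,225,233),(292,303,240,247),(294,308,224,234)): sinkm(s,b)
E
```

```text
medium 0.994 0.0 3.0 mm 7.1
medium 0.966 0.0 2.875 mm 6.8
medium 0.995 0.0 3.0 mm 7.1
```

>>> {"method": "carry_out", "body": {
  "deltas": [
    {"jaw":1,"xyz":[0,0,0.004],"delta_rot":[0,0,0]},
    {"jaw":1,"xyz":[0,0,0.0075],"delta_rot":[0,0,0]},
    {"jaw":1,"xyz":[0,0,0.0075],"delta_rot":[0,0,0]},
    {"jaw":1,"xyz":[0,0,0.0075],"delta_rot":[0,0,0]}
  ]
}}

```text
time: 8.3
tcp_pos: [543.9, 51.5, 137.3]
orientation: [-0.0, 0.991, 0.135, -0.0]
wrist_force: [0.3, -0.1, 0.7]
opening: 0.0
gripper_force: 0.4
```

Run:
```python
from h import *
to((543.5,50.3,137))
s=arm.get_image("side")
for b in ((294,304,225,233),(292,303,240,247),(294,308,224,234)): sinkm(s,b)
```

```text
t 8.3 tcp [543.91  51.53 137.35] F [ 0.32 -0.07  0.71] open 0.0 zaxis [-0.  0. -1.]
delta [-0.0018  0.0027  0.0009]
medium 0.983 -0.625 4.125 mm 9.7
medium 0.975 -0.25 4.0 mm 9.5
medium 0.985 -0.625 4.125 mm 9.7
```

>>> {"method": "carry_out", "body": {
  "deltas": [
    {"jaw":1,"xyz":[0,0,-0.02],"delta_rot":[0,0,0]},
    {"jaw":1,"xyz":[0,0,-0.11],"delta_rot":[0,0,0]},
    {"jaw":1,"xyz":[0,0,-0.2],"delta_rot":[0,0,0]},
    {"jaw":1,"xyz":[0,0,-0.2],"delta_rot":[0,0,0]},
    {"jaw":1,"xyz":[0,0,-0.2],"delta_rot":[0,0,0]}
  ]
}}

```text
time: 8.85
tcp_pos: [544.6, 51.6, 218.8]
orientation: [0.0, 0.991, 0.135, 0.001]
wrist_force: [0.4, -0.3, -0.1]
opening: -0.1
gripper_force: 0.0
```

Run:
```python
from h import *
to((522.4,-56.7,168))
s=arm.get_image("side")
sinkm(s);sink(s,"short");sink(s,"tall")
```

```text
t 8.85 tcp [544.6   51.59 218.77] F [ 0.43 -0.33 -0.13] open -0.1 zaxis [ 0.003  0.    -1.   ]
delta [-0.1262  0.246   0.1267]
medium 0.982 -0.625 4.125 mm 9.7
short score 0.991 du,dv -0.25 4.625 sink mm 9.9
tall score 0.998 du,dv 0.0 0.0 sink mm 0.0
```

Medium stays at 9.7 mm. The tall cup is next, with contact expected at TCP z of about 162.

>>> {"method": "carry_out", "body": {
  "deltas": [
    {"jaw":1,"xyz":[-0.04,0.08,0],"delta_rot":[0,0,0]},
    {"jaw":1,"xyz":[-0.08,0.16,0],"delta_rot":[0,0,0]},
    {"jaw":1,"xyz":[-0.126,0.246,0],"delta_rot":[0,0,0]},
    {"jaw":1,"xyz":[-0.126,0.246,0],"delta_rot":[0,0,0]},
    {"jaw":1,"xyz":[-0.126,0.246,0],"delta_rot":[0,0,0]}
  ]
}}

```text
time: 9.4
tcp_pos: [521.0, -57.4, 216.4]
orientation: [-0.0, 0.991, 0.134, -0.001]
wrist_force: [0.8, -0.8, -0.4]
opening: -0.3
gripper_force: 0.0
```

>>> {"method": "carry_out", "body": {
  "deltas": [
    {"jaw":1,"xyz":[0,0,0.04],"delta_rot":[0,0,0]},
    {"jaw":1,"xyz":[0,0,0.08],"delta_rot":[0,0,0]},
    {"jaw":1,"xyz":[0,0,0.115],"delta_rot":[0,0,0]},
    {"jaw":1,"xyz":[0,0,0.115],"delta_rot":[0,0,0]},
    {"jaw":1,"xyz":[0,0,0.115],"delta_rot":[0,0,0]}
  ]
}}

```text
time: 9.9
tcp_pos: [521.6, -55.9, 171.2]
orientation: [-0.0, 0.991, 0.136, -0.001]
wrist_force: [-0.7, -0.3, 0.1]
opening: 0.1
gripper_force: 0.0
```

Run:
```python
from h import *
to((522.4,-56.7,162))
```

```text
t 9.9 tcp [521.56 -55.88 171.2 ] F [-0.66 -0.32  0.07] open 0.1 zaxis [-0.001  0.    -1.   ]
delta [0.0015 0.0025 0.023 ]
```

Now down about 15 mm in slow steps, to z of about 156.5.

>>> {"method": "carry_out", "body": {
  "deltas": [
    {"jaw":1,"xyz":[0,0,0.006],"delta_rot":[0,0,0]},
    {"jaw":1,"xyz":[0,0,0.012],"delta_rot":[0,0,0]},
    {"jaw":1,"xyz":[0,0,0.017],"delta_rot":[0,0,0]},
    {"jaw":1,"xyz":[0,0,0.021],"delta_rot":[0,0,0]}
  ]
}}

```text
time: 10.3
tcp_pos: [521.8, -56.8, 163.2]
orientation: [0.0, 0.991, 0.135, 0.0]
wrist_force: [0.4, -0.0, -0.5]
opening: -0.0
gripper_force: 0.0
```

>>> {"method": "carry_out", "body": {
  "deltas": [
    {"jaw":1,"xyz":[0,0,0.004],"delta_rot":[0,0,0]},
    {"jaw":1,"xyz":[0,0,0.008],"delta_rot":[0,0,0]},
    {"jaw":1,"xyz":[0,0,0.012],"delta_rot":[0,0,0]},
    {"jaw":1,"xyz":[0,0,0.016],"delta_rot":[0,0,0]},
    {"jaw":1,"xyz":[0,0,0.016],"delta_rot":[0,0,0]}
  ]
}}

```text
time: 10.8
tcp_pos: [521.7, -56.8, 156.5]
orientation: [0.0, 0.991, 0.135, 0.0]
wrist_force: [0.5, -1.0, 0.8]
opening: -0.0
gripper_force: 0.6
```

Run:
```python
from h import *
to((522.4,-56.7,152))
s=arm.get_image("side")
sinkm(s);sink(s,"short");sink(s,"tall")
```

```text
t 10.8 tcp [521.72 -56.79 156.51] F [ 0.47 -0.97  0.78] open -0.0 zaxis [ 0. -0. -1.]
delta [0.0017 0.0002 0.0113]
medium 0.982 -0.625 4.125 mm 9.7
short score 0.991 du,dv -0.25 4.625 sink mm 9.9
tall score 0.982 du,dv 0.0 2.5 sink mm 5.7
```

>>> {"method": "carry_out", "body": {
  "deltas": [
    {"jaw":1,"xyz":[0,0,0.004],"delta_rot":[0,0,0]},
    {"jaw":1,"xyz":[0,0,0.008],"delta_rot":[0,0,0]},
    {"jaw":1,"xyz":[0,0,0.011],"delta_rot":[0,0,0]},
    {"jaw":1,"xyz":[0,0,0.011],"delta_rot":[0,0,0]},
    {"jaw":1,"xyz":[0,0,0.011],"delta_rot":[0,0,0]}
  ]
}}

```text
time: 11.35
tcp_pos: [521.6, -56.8, 152.1]
orientation: [-0.0, 0.991, 0.135, -0.0]
wrist_force: [-0.2, -0.6, 0.2]
opening: -0.0
gripper_force: 0.1
```

Run:
```python
from h import *
to((522.4,-56.7,152))
s=arm.get_image("side");sink(s,"tall")
```

```text
t 11.35 tcp [521.65 -56.77 152.06] F [-0.2  -0.61  0.24] open -0.0 zaxis [-0.  0. -1.]
delta [0.0019 0.0003 0.0001]
tall score 0.973 du,dv 0.0 4.5 sink mm 10.2
```

Tall is at 10.2 mm. I lift clear and check everything.

>>> {"method": "carry_out", "body": {
  "deltas": [
    {"jaw":1,"xyz":[0,0,-0.02],"delta_rot":[0,0,0]},
    {"jaw":1,"xyz":[0,0,-0.11],"delta_rot":[0,0,0]},
    {"jaw":1,"xyz":[0,0,-0.22],"delta_rot":[0,0,0]},
    {"jaw":1,"xyz":[0,0,-0.3],"delta_rot":[0,0,0]},
    {"jaw":1,"xyz":[0,0,-0.3],"delta_rot":[0,0,0]}
  ]
}}

```text
time: 11.9
tcp_pos: [523.3, -56.9, 277.7]
orientation: [0.001, 0.991, 0.135, 0.004]
wrist_force: [0.5, 0.1, 0.8]
opening: 0.1
gripper_force: 0.0
```

>>> {"method": "carry_out", "body": {
  "deltas": [
    {"jaw":1,"xyz":[0,0,0],"delta_rot":[0,0,0]},
    {"jaw":1,"xyz":[0,0,0],"delta_rot":[0,0,0]},
    {"jaw":1,"xyz":[0,0,0],"delta_rot":[0,0,0]}
  ]
}}

```text
time: 12.2
tcp_pos: [521.1, -56.7, 270.9]
orientation: [-0.0, 0.991, 0.135, -0.001]
wrist_force: [-0.6, -0.3, -0.1]
opening: 0.1
gripper_force: 0.0
```

Run:
```python
from h import *
to(None)
s=arm.get_image("side");sinkm(s);sink(s,"short");sink(s,"tall")
cv2.imwrite("pics/end.png",s[:,:,::-1])
```

```text
t 12.2 tcp [521.08 -56.69 270.91] F [-0.61 -0.33 -0.1 ] open 0.1 zaxis [-0.003  0.    -1.   ]
medium 0.983 -0.5 4.125 mm 9.7
short score 0.99 du,dv -0.25 4.625 sink mm 9.9
tall score 0.972 du,dv 0.0 4.5 sink mm 10.2
```

View pics/end.png

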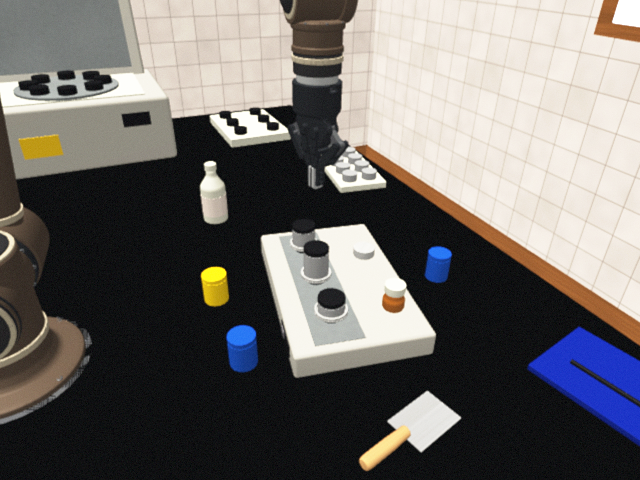

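All three cups stand upright, lowered by about 10 mm, at (331,303), (316,260) and (303,234). The gripper is clear at (316,185) and the bystanders have not moved.

```bash
python3 -c "
from rig import arm
print(arm.close_job())"
```

```text
the job is handed in; nothing more can be done
None
```

The job is handed in: I tapped short, medium, then tall, sinking them about 9.9, 9.7 and 10.2 mm as measured in the side camera; all three stayed standing on their seats and nothing else visibly moved, in about 12 s.

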